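Load the seed vial and turn its bottle to the front

TASK

Take the red-capped vial from the rack, lower it (do not drop it) fully down into the empty socket of the carousel directly outward of the red-capped bottle, and let go of it. Then turn the carousel by its yellow knob, without pushing on the bottles, until the red-capped bottle and its vial face front, in line with the red arrow on the stand. Finish while still gripping the knob and holding the carousel still there; leave the bottles standing in their cups and do not disturb the other vials, mugs, tray and sieve.

Things in the scene. Friction and masses are not known exactly. Their poses are not given: they have to be found in the camera images.
- stand: Fixed flat aluminium stand under the carousel, 10 mm thick, a 210 mm disc with a 44 mm wide tongue that reaches 180 mm out to the front. Origin: on the table, exactly below the turntable's vertical axis. Front is its own -x direction (towards the robot, give or take 0.4 rad); z up. The red arrow lies on the tongue and points at the turntable's axis.
- arrow (a point): The red arrow on the tongue of the stand, 165 mm in front of the turntable's axis, 12 mm above the table, at the foot of the disc's edge.
- turntable (a joint): Turn angle of the grey plastic turntable (disc 260 mm diameter, its top 40 mm above the table) about its vertical axis, rad, 0 at the start, positive anticlockwise seen from above, limits -6.28 to 6.28. It turns with light friction (0.12 N m, about 1.2 N at the knob) and stays where it is left. A 24 mm steel hub stands 20 mm up at its middle.
- knob: Yellow upright round post on the turntable, spinning freely about its own axis like a crank knob, by which it is turned: 18 mm diameter, 85 mm tall, top 125 mm above the table, 104 mm from the turntable's axis, midway between two vial sockets. Nothing else stands within 50 mm of its surface. Origin: centre of its foot, on the disc's top; it turns with the turntable, so the gripper can keep its yaw while the turntable turns.
- socket_a (a point): Centre of the floor of one of the three vial sockets on the turntable. Each is an upright blue collar, 32 mm tall, bore 18.4 mm for the lower 24 mm, widening to about 26 mm at the mouth, standing 108 mm from the turntable's axis on the same radius as one bottle cup (53 mm outward of that bottle's axis). Its floor is the disc's top, 40 mm above the table. All three start empty; the point turns with the turntable.
- socket_b (a point): Centre of the floor of one of the three vial sockets on the turntable. Each is an upright blue collar, 32 mm tall, bore 18.4 mm for the lower 24 mm, widening to about 26 mm at the mouth, standing 108 mm from the turntable's axis on the same radius as one bottle cup (53 mm outward of that bottle's axis). Its floor is the disc's top, 40 mm above the table. All three start empty; the point turns with the turntable.
- socket_c (a point): Centre of the floor of one of the three vial sockets on the turntable. Each is an upright blue collar, 32 mm tall, bore 18.4 mm for the lower 24 mm, widening to about 26 mm at the mouth, standing 108 mm from the turntable's axis on the same radius as one bottle cup (53 mm outward of that bottle's axis). Its floor is the disc's top, 40 mm above the table. All three start empty; the point turns with the turntable.
- bottle_red: Clear bottle with a red screw cap and a red band round its middle: 44 mm diameter, 85 mm tall, cap 29 mm diameter. It stands loose in one of the turntable's three shallow cups (collar 14 mm high), axis 55 mm from the turntable's axis; which cup varies. Origin: centre of its underside, z up. This is the marked bottle.
- bottle_white: Clear bottle with a white screw cap and a white band round its middle: 44 mm diameter, 85 mm tall, cap 29 mm diameter. It stands loose in one of the turntable's three shallow cups (collar 14 mm high), axis 55 mm from the turntable's axis; which cup varies. Origin: centre of its underside, z up.
- bottle_black: Clear bottle with a black screw cap and a black band round its middle: 44 mm diameter, 85 mm tall, cap 29 mm diameter. It stands loose in one of the turntable's three shallow cups (collar 14 mm high), axis 55 mm from the turntable's axis; which cup varies. Origin: centre of its underside, z up.
- vial_red: Clear straight vial, 16 mm diameter with a chamfered foot, 85 mm tall including a red cap (top 23 mm, 20 mm diameter). It stands upright in one of the rack's holes (35 mm deep), which one varies; cap top about 95 mm above the table. Origin: centre of its underside, z up along the vial. This is the vial to load. Mass 20 to 45 g.
- vial_white: Clear straight vial, 16 mm diameter with a chamfered foot, 85 mm tall including a white cap (top 23 mm, 20 mm diameter). It stands upright in one of the rack's holes (35 mm deep), which one varies; cap top about 95 mm above the table. Origin: centre of its underside, z up along the vial. Leave it.
- vial_black: Clear straight vial, 16 mm diameter with a chamfered foot, 85 mm tall including a black cap (top 23 mm, 20 mm diameter). It stands upright in one of the rack's holes (35 mm deep), which one varies; cap top about 95 mm above the table. Origin: centre of its underside, z up along the vial. Leave it.
- rack: Fixed plywood block, 56 (x) by 160 (y) by 45 mm high, with three holes of 18 mm diameter, 35 mm deep, in a row along its y axis, 50 mm apart. Origin: centre of its underside, on the table. Grip a vial with the fingers closing across the row (along the rack's x).
- tray: Stainless steel tray, 240 by 160 by 22 mm, on the right; bystander. Origin: centre of its underside.
- sieve: Round green plastic sieve, 140 mm diameter, 45 mm high, with a flat handle; bystander. Origin: centre of its underside.
- mug_white: White ceramic mug, 80 mm diameter, 90 mm tall; bystander. Origin: centre of its underside.
- mug_blue: Blue ceramic mug, 80 mm diameter, 90 mm tall; bystander. Origin: centre of its underside.

How it is judged:
By the outcome, as a careful person would: the job done as asked, in the order asked, and still so for the second after the job is handed in, while the arm keeps its last pose, push and grip.
It also fails if it takes over 67 s, if anything falls off the work surface, if the arm or the gripper's body presses on something with over 40 N, if the wrist force passes 120 N, or if a joint passes its speed limit or range.

ROBOT

A 6-joint arm with a two-finger parallel gripper is mounted at the origin on the work surface. World frame = base frame: x ahead of the robot, y to its left, z up, the work surface at z = 0. Lengths are in m, angles in rad, forces in N, time in s.
With the tool pointing down it reaches from about 0.35 to 0.875 m from the base axis. Payload 4.2 kg.
Tool frame: the origin (TCP) lies on the centre line of the jaws, within the pads' length; the fingertips stand 22 mm ahead of it and the grasp point (between the pads) lies 3 mm ahead of it (ctrl.tcp_to_tips is the distance from the TCP to the fingertips, in m); z points along the fingers, y is the line along which they close (so a half turn about z gives the same grasp; the last joint's range is limited). The gripper opens to 87 mm and grips with 3 to 60 N. Pads are 19 mm wide; open, the fingers measure 117 mm over their backs; the gripper's body (75 mm by 190 mm) begins 51 mm behind the grasp point.
Start: joints at [-0.886, 0.385, 0.008, 0, -1.194, -0.259], TCP at [0.258, -0.569, 0.245] pointing down, gripper open.
Joint ranges: [-3.14, 3.14], [-1.21, 2.06], [-1.07, 1.41], [-3.16, 2.05], [-2.99, -0.16], [-3.1, 3.1]. Speed limits (rad/s): [2.79, 2.79, 3.14, 3.14, 3.14, 3.14].

INTERFACE

Orientations are given as a unit quaternion [x, y, z, w].
In Python, from cell import ctrl, viewer gives the robot as it stands.
- The arm moves only by the shell command python3 -m jog 'ROWS' [OPENING]. ROWS is JSON, a list of rows, each a list of 4 numbers: the shift along the tool's x, y, z in m, then the turn about the tool's z in rad. In form: [[x, y, z, turn], ...]. A call has 1 to 12 rows; each row shifts and turns the commanded pose from where the row before left it, along the tool's axes as they then stand; what a row does not reach is not made up. A row lasts 1/8 s, in which the tool goes at most 62.5 mm and 10.7 degrees, less where a joint would pass 70% of its speed; a pose out of reach is approached as far as the arm can. A call with a gripper value outside its range is refused whole. OPENING is the opening, from 0 (shut) to 1 (fully open), set as the call begins (- or left out, the last holds). The fingers move at their own pace and stop on an object; the grip force is fixed at half the most. Time passes only in rows, so rows that do not move let the fingers close. It gives the time, the measured TCP pose, the force, the opening and the grip force at its end, in the units of the state.
- ctrl.state(): the state, without advancing time (a new reading comes with each control period).
- viewer.get_image(name): name is "scene" or "top"; returns (picture, depth): 420x560x3 uint8, blue, green, red; 420x560 float32, m along the optical axis (not along the pixel's ray), 0 where there is no reading.
- viewer.camera_model(name): a dict with "fx", "fy", "cx", "cy" (pixels), "R" (3x3) and "t" (3): a world point X has camera coordinates R X + t. Camera axes: x right, y down, z forward; pixel columns grow to the right and rows downward; lengths in m; the calibration is good to about 2 mm. A picture is of the moment at which its call begins. camera_model takes no time and is no camera call.
- ctrl.hand_in(): hands the job in; it is judged then, once.
The state is a dict: "time_s": time; "q": joint angles; "dq": joint speeds; "joint_torque": joint torques, N m; "eef_pos": TCP position; "eef_rot": TCP orientation; "force": force on the tool from outside, world axes, zero at the start; "wrist_torque": the same for the moment, N m; "gripper_width": finger opening in m; "finger_force": force on a finger pad.
Only numpy, scipy, OpenCV 4.12 (cv2) and the standard library are available. Lean on these libraries where they do the work, as an engineer would, in place of code of your own. Each camera call takes 0.05 s, during which the arm holds its last target. There are 200 camera calls.

## Working session

There is one attempt and no reset: what is moved stays moved. The work goes in short steps, Python scripts to look and compute and a shell command to move; the robot and the scene stay as the last step left them, time stands still between calls to the robot, and variables do not carry over. Pictures are saved under pics/ and viewed, at most 10 in all, crops included, and the job is handed in when it is done.

```bash
ls; mkdir -p pics; python3 - <<'E'
from cell import ctrl, viewer
import cv2,numpy as np
for n in("scene","top"):
    im,d=viewer.get_image(n); cv2.imwrite(f"pics/{n}0.png",im); np.savez(f"{n}0.npz",im=im,d=d)
    m=viewer.camera_model(n); print(n,{k:np.round(v,4).tolist() for k,v in m.items()})
s=ctrl.state(); print(s["eef_pos"],s["eef_rot"],s["time_s"],s["gripper_width"],ctrl.tcp_to_tips)
E
```

```text
pics
scene {'fx': 461.865, 'fy': 461.865, 'cx': 277.9486, 'cy': 215.4468, 'R': [[-0.7151, 0.699, -0.006], [0.5889, 0.5978, -0.5439], [-0.3766, -0.3925, -0.8392]], 't': [0.3819, -0.3074, 1.5589]}
top {'fx': 499.7923, 'fy': 499.7923, 'cx': 276.6762, 'cy': 206.2582, 'R': [[0.0203, -0.9996, -0.0179], [-0.9955, -0.0186, -0.0929], [0.0925, 0.0197, -0.9955]], 't': [0.0207, 0.522, 1.3321]}
[ 0.2579597  -0.56873172  0.24355196] [-2.11181208e-01  9.77446403e-01  9.77697209e-04 -2.66895845e-04] 0.1 0.08690460537427498 0.022
```

View pics/top0.png

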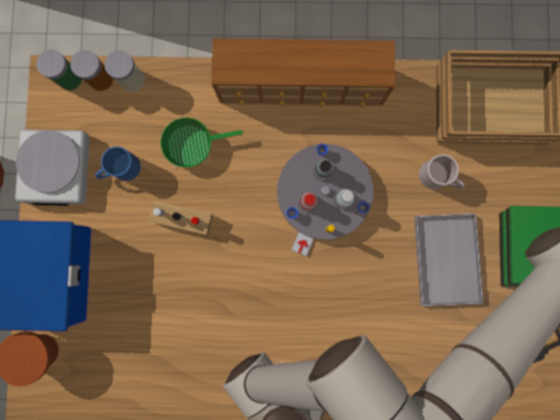

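View pics/scene0.png

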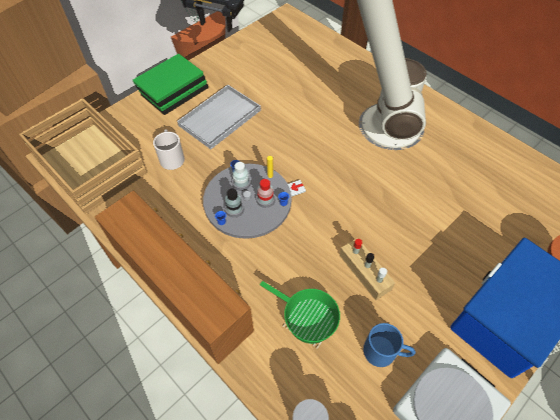

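The top view shows the disc centre near (325,191), the red bottle at (309,201) and its socket at (293,213). The knob is at (331,228), the arrow at (303,243), and the red vial is the rack's right-hand one at (196,221). The scene view agrees.

```bash
cat > h.py <<'E'
from cell import ctrl, viewer
import cv2,numpy as np
from scipy.optimize import least_squares
def ray(n,uv,z):
    m=viewer.camera_model(n);R=np.array(m["R"]);t=np.array(m["t"]);uv=np.atleast_2d(uv).astype(float)
    d=np.c_[(uv[:,0]-m["cx"])/m["fx"],(uv[:,1]-m["cy"])/m["fy"],np.ones(len(uv))]@R
    c=-R.T@t; return c+d*((z-c[2])/d[:,2])[:,None]
def blobs(im,col,box,mina=6):
    h=cv2.cvtColor(im,cv2.COLOR_BGR2HSV);H,S,V=[h[...,i].astype(int) for i in range(3)]
    M={"red":((H<6)|(H>174))&(S>170)&(V>90),"yellow":(H>22)&(H<35)&(S>180)&(V>120),"blue":(H>105)&(H<130)&(S>150)&(V>60),
       "gray":(S<60)&(V>60)&(V<150)}[col].astype(np.uint8)
    k=np.zeros_like(M);x0,y0,x1,y1=box;k[y0:y1,x0:x1]=1
    n,l,st,c=cv2.connectedComponentsWithStats(M*k)
    return [(np.round(c[i],2),st[i].tolist()) for i in range(1,n) if st[i][4]>=mina]
E
python3 - <<'E'
from h import *
B={"top":(150,130,400,260),"scene":(195,140,400,300)}
for n in("top","scene"):
    im=np.load(n+"0.npz")["im"]
    for c,z in(("red",.095),("yellow",.125),("blue",.07)):
        for u,s in blobs(im,c,B[n]): print(n,c,u,s,ray(n,u,z)[0].round(4))
    x0,y0,x1,y1={"top":(150,200,215,240),"scene":(340,230,400,300)}[n]
    cv2.imwrite(f"pics/c{n}.png",cv2.resize(im[y0:y1,x0:x1],None,fx=6,fy=6,interpolation=cv2.INTER_CUBIC)) 
im=np.load("top0.npz")["im"]
cv2.imwrite("pics/ct.png",cv2.resize(im[135:260,265:385],None,fx=4.8,fy=4.8,interpolation=cv2.INTER_CUBIC))
a=cv2.resize(im[200:240,145:225],None,fx=7,fy=7,interpolation=cv2.INTER_CUBIC);cv2.imwrite("pics/cr.png",a)
E
```

```text
top red [309.35 199.3 ] [305, 195, 10, 10, 81] [ 0.5345 -0.0543  0.095 ]
top red [194.4  220.38] [191, 217, 8, 7, 40] [0.4745 0.2404 0.095 ]
top red [302.19 243.97] [299, 241, 8, 11, 32] [ 0.4195 -0.0376  0.095 ]
top yellow [329.91 228.06] [327, 226, 7, 5, 32] [ 0.46   -0.1052  0.125 ]
top blue [323.96 149.82] [319, 145, 8, 10, 28] [ 0.6696 -0.0921  0.07  ]
top blue [295.05 213.52] [291, 209, 7, 9, 21] [ 0.4991 -0.0185  0.07  ]
scene red [264.6  184.14] [260, 179, 10, 11, 88] [ 0.5239 -0.0636  0.095 ]
scene red [295.68 186.32] [291, 184, 12, 6, 38] [0.4668 0.0035 0.095 ]
scene red [265.76 197.88] [260, 195, 13, 5, 25] [ 0.5543 -0.0268  0.095 ]
scene red [357.72 243.45] [354, 239, 8, 10, 60] [0.4837 0.246  0.095 ]
scene yellow [269.8  165.93] [267, 156, 6, 22, 109] [ 0.4842 -0.0829  0.125 ]
scene blue [235.   160.83] [234, 160, 3, 3, 6] [ 0.5149 -0.2034  0.07  ]
scene blue [283.35 197.93] [278, 192, 11, 14, 100] [ 0.5072 -0.0049  0.07  ]
scene blue [220.5  216.95] [215, 211, 11, 14, 103] [ 0.6762 -0.0812  0.07  ]
```

View pics/ct.png

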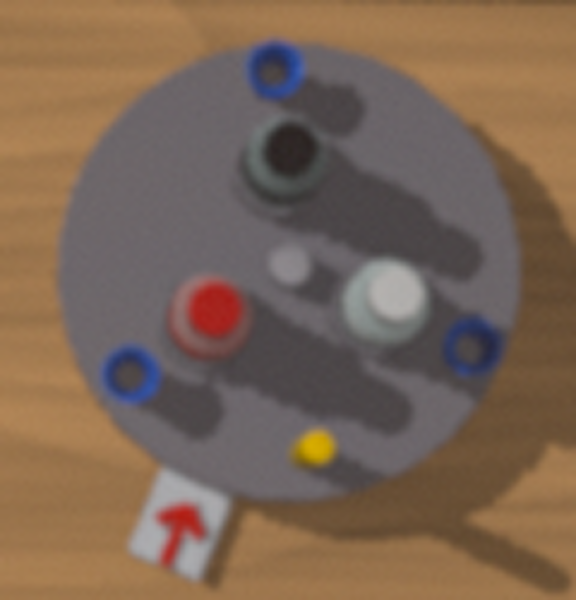

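View pics/cr.png

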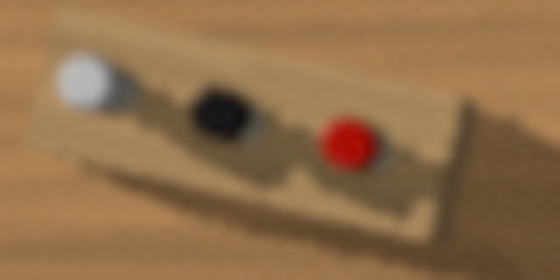

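The turntable crop shows three blue collar mouths at (275,70), (131,375) and (472,346), with the knob top at (318,447). The tongue's outer corners are at (130,548) and (205,582). The rack crop shows the vial caps at white (86,82), black (221,114) and red (349,145).

```bash
python3 - <<'E'
from h import *
f=lambda p:(np.array(p)+.5)/4.8-.5+[265,135]
g=lambda p:(np.array(p)+.5)/7-.5+[145,200]
so=ray("top",f([(131,375),(275,70),(472,346)]),.072)[:,:2]
kn=ray("top",f([(318,447)]),.125)[0,:2]
disc=ray("top",f([(58,272),(521,272),(289,43),(289,502)]),.04)[:,:2]
hub=ray("top",f([(290,265)]),.06)[0,:2]
tong=ray("top",f([(130,548),(205,582)]),.01)[:,:2]
arrow=ray("top",[302.19,243.97],.012)[0,:2]
def res(p):
    c=p[:2];e=[]
    for i,s in enumerate(so):
        a=p[2]-i*2*np.pi/3; e+=list(s-c-.108*np.array([np.cos(a),np.sin(a)]))
    a=p[2]+np.pi/3; e+=list(kn-c-.104*np.array([np.cos(a),np.sin(a)]))
    return e
p=least_squares(res,[.57,-.08,2.5]).x
print("fit",p,"res mm",(np.array(res(p))*1e3).round(1)); print("sockets",so,"knob",kn,"hub",hub,"disc",disc.mean(0),disc)
m=tong.mean(0);print("tongue",tong,m,np.linalg.norm(m-p[:2]),"ang",np.arctan2(*(m-p[:2])[::-1]),"arrow",arrow,np.arctan2(*(arrow-p[:2])[::-1]))
v=ray("top",g([(86,82),(221,114),(349,145)]),.095)[:,:2];print("vials",v,np.linalg.norm(np.diff(v,axis=0),axis=1),"rowang",np.arctan2(*(v[2]-v[0])[::-1]))
# scene cross-check
d=np.load("scene0.npz");im=d["im"];x=ray("scene",[357.7,242],.095);print("scene vial",x)
q=ctrl.state()["eef_rot"];from scipy.spatial.transform import Rotation as Ro
print(Ro.from_quat(q).as_matrix().round(3))
x0,y0=195,145
cv2.imwrite("pics/cs.png",cv2.resize(im[145:290,195:400],None,fx=3.9,fy=3.9,interpolation=cv2.INTER_CUBIC))
E
```

```text
fit [ 0.56400206 -0.09726186  2.19618064] res mm [ 0.1 -0.5 -0.7 -0.2  0.4  0.5  0.3  0.3]
sockets [[ 0.50082938 -0.010239  ]
 [ 0.67073786 -0.08652351]
 [ 0.52014864 -0.19530333]] knob [ 0.46083062 -0.10754902] hub [ 0.56427567 -0.09691683] disc [ 0.56331681 -0.0979617 ] [[ 0.56053803  0.03131786]
 [ 0.56522272 -0.22730581]
 [ 0.69309046 -0.09645586]
 [ 0.43441604 -0.09940297]]
tongue [[ 0.40747351 -0.01207532]
 [ 0.38916822 -0.05481134]] [ 0.39832086 -0.03344333] 0.177547353715159 ang 2.7739194613419023 arrow [ 0.42103093 -0.0403493 ] 2.762750942684329
vials [[0.49613469 0.33844111]
 [0.48526106 0.28801959]
 [0.47473968 0.24034804]] [0.05158067 0.04881881] rowang -1.785542505690128
scene vial [[0.48040534 0.24311174 0.095     ]]
[[-0.911 -0.413 -0.001]
 [-0.413  0.911  0.002]
 [ 0.     0.002 -1.   ]]
```

View pics/cs.png

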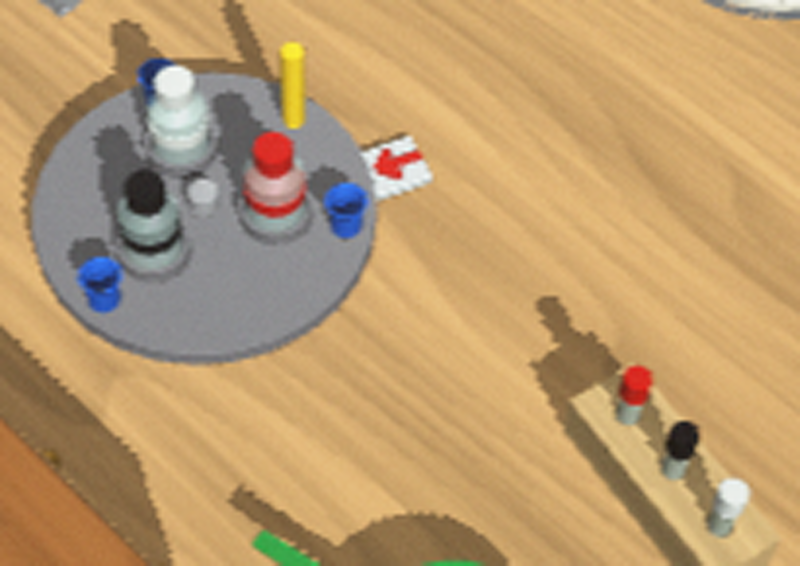

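The scene crop agrees with the layout: red cap top at (638,373), collar mouth at (346,194). I'll cross-check those two between the views and start moving.

```bash
python3 -m jog '[[-0.032,0.038,0,0],[-0.032,0.038,0,0],[-0.032,0.038,0,0],[-0.032,0.038,0,0],[-0.032,0.038,0,0],[-0.032,0.038,0,0],[-0.032,0.038,0,0],[-0.032,0.038,0,0],[-0.032,0.038,0,0],[-0.032,0.038,0,0],[-0.032,0.038,0,0],[-0.032,0.038,0,0]]' 1
cat >> h.py <<'E'
from scipy.spatial.transform import Rotation as Ro
def go(x,y,yang):
    "shift in tool axes to world x,y; turn (tool z) to bring tool y to world angle yang"
    s=ctrl.state();R=Ro.from_quat(s["eef_rot"]).as_matrix();p=s["eef_pos"]
    d=R.T@np.array([x-p[0],y-p[1],0]);a=np.arctan2(R[1,1],R[0,1])
    t=(a-yang+np.pi/2)%np.pi-np.pi/2
    print("p",p.round(4),"tilt",R[:,2].round(4),"yang",round(a,3),"shift",d.round(4),"turn",round(t,3),"t",s["time_s"],"q",np.round(s["q"],2),"w",s["gripper_width"],"F",np.round(s["force"],1))
E
python3 - <<'E'
from h import *
f=lambda p:(np.array(p)+.5)/3.9-.5+[195,145]
print(ray("scene",f([(638,373)]),.095),ray("scene",f([(346,194)]),.072),ray("scene",f([(203,184)]),.06),ray("scene",f([(292,45)]),.125))
go(.4747,.2403,2.927)
E
```

```text
time_s: 1.6
eef_pos: [0.4194, 0.0064, 0.2445]
eef_rot: [-0.211, 0.977, 0.0, 0.0]
force: [0.8, -0.2, -0.6]
gripper_width: 0.0869
finger_force: 0.0
[[0.47546743 0.24068852 0.095     ]] [[ 0.49951001 -0.01270638  0.072     ]] [[ 0.56255425 -0.09969216  0.06      ]] [[ 0.45997153 -0.10933851  0.125     ]]
p [0.4194 0.0064 0.2445] tilt [-0.e+00  1.e-04 -1.e+00] yang 1.997 shift [-0.147   0.1902  0.    ] turn -0.93 t 1.6 q [ 0.41  0.03 -0.46 -0.   -1.09 -1.55] w 0.0869034342445764 F [ 0.8 -0.2 -0.6]
```

```bash
python3 -m jog '[[-0.037,0.0475,0,0],[-0.037,0.0475,0,0],[-0.037,0.0475,0,0],[-0.036,0.0475,0,0],[0,0,0,-0.155],[0,0,0,-0.155],[0,0,0,-0.155],[0,0,0,-0.155],[0,0,0,-0.155],[0,0,0,-0.155],[0,0,0,0]]'
python3 - <<'E'
from h import *
go(.475,.2405,2.927)
im,_=viewer.get_image("scene");im2,_=viewer.get_image("top")
cv2.imwrite("pics/a.png",np.hstack([cv2.resize(im[170:300,290:430],None,fx=2.8,fy=2.8),cv2.resize(im2[150:280,130:270],None,fx=2.8,fy=2.8)]))
E
```

```text
time_s: 2.98
eef_pos: [0.4747, 0.2383, 0.2441]
eef_rot: [-0.626, 0.779, 0.0, -0.0]
force: [0.5, 0.1, -0.4]
gripper_width: 0.0872
finger_force: 0.0
p [0.4747 0.2383 0.2441] tilt [-8.e-04 -5.e-04 -1.e+00] yang 2.925 shift [-0.0022  0.0002 -0.    ] turn -0.002 t 2.975 q [ 0.77  0.23 -0.22 -0.   -1.12 -0.99] w 0.08716048206913385 F [ 0.5  0.1 -0.4]
```

View pics/a.png

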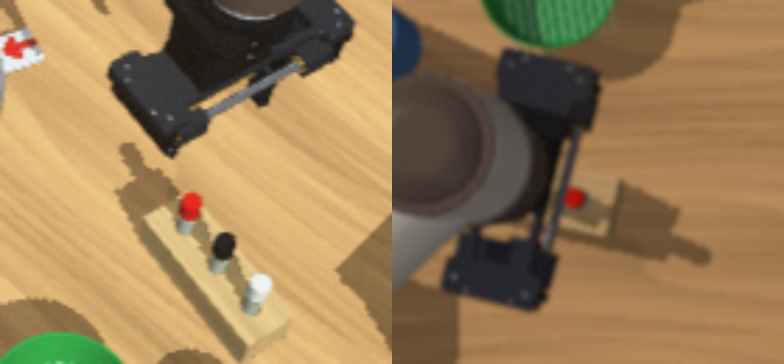

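The gripper sits square across the row above the red vial (cap at (190,205) left, (575,198) right), so I'll descend and grip.

```bash
python3 -m jog '[[-0.002,0,0.03,0],[0,0,0.035,0],[0,0,0.035,0],[0,0,0.03,0],[0,0,0.018,0],[0,0,0.01,0],[0,0,0,0]]'
python3 -m jog '[[0,0,0,0],[0,0,0,0],[0,0,0,0],[0,0,0,0],[0,0,0,0],[0,0,0,0]]' 0
```

```text
time_s: 3.95
eef_pos: [0.4752, 0.2403, 0.0862]
eef_rot: [-0.627, 0.779, -0.0, -0.001]
force: [0.0, 0.4, -0.3]
gripper_width: 0.0869
finger_force: 0.0
time_s: 4.7
eef_pos: [0.4754, 0.2404, 0.0865]
eef_rot: [-0.627, 0.779, 0.0, 0.0]
force: [-0.0, 0.5, -1.0]
gripper_width: 0.0346
finger_force: 0.0
```

```bash
python3 -m jog '[[0,0,0,0],[0,0,0,0],[0,0,0,0],[0,0,0,0],[0,0,0,0],[0,0,0,0]]' 0
```

```text
time_s: 5.45
eef_pos: [0.4754, 0.2404, 0.0865]
eef_rot: [-0.627, 0.779, 0.0, -0.0]
force: [-0.1, -0.4, -0.9]
gripper_width: 0.0187
finger_force: 30.0
```

```bash
python3 -m jog '[[0,0,-0.01,0],[0,0,-0.02,0],[0,0,-0.03,0],[0,0,-0.03,0],[0,0,-0.03,0],[0,0,-0.02,0],[0,0,0,0]]'; python3 -c "
from h import *
go(.5002,-.0115,3.767)"
```

```text
time_s: 6.32
eef_pos: [0.476, 0.241, 0.2288]
eef_rot: [-0.627, 0.779, 0.0, 0.002]
force: [1.1, -0.2, -1.1]
gripper_width: 0.019
finger_force: 30.0
p [0.476  0.241  0.2288] tilt [ 0.0035  0.0031 -1.    ] yang 2.927 shift [ 0.2415 -0.0775 -0.0007] turn -0.84 t 6.325 q [ 0.77  0.24 -0.24  0.   -1.08 -0.99] w 0.019027865524606193 F [ 1.1 -0.2 -1.1]
```

```bash
python3 -m jog '[[0.02,-0.0065,0,0],[0.0445,-0.0142,0,0],[0.0445,-0.0142,0,0],[0.0445,-0.0142,0,0],[0.0445,-0.0142,0,0],[0.0435,-0.0142,0,0],[0,0,0,-0.14],[0,0,0,-0.14],[0,0,0,-0.14],[0,0,0,-0.14],[0,0,0,-0.14],[0,0,0,-0.14]]'; python3 -m jog '[[0,0,0,0],[0,0,0,0]]'; python3 - <<'E'
from h import *
go(.5002,-.0115,3.767)
im,_=viewer.get_image("scene");im2,_=viewer.get_image("top")
np.savez("b.npz",s=im,t=im2)
cv2.imwrite("pics/b.png",np.hstack([cv2.resize(im[120:240,220:340],None,fx=3.3,fy=3.3,interpolation=2),cv2.resize(im2[150:270,240:360],None,fx=3.3,fy=3.3,interpolation=2)]))
E
```

```text
time_s: 7.82
eef_pos: [0.4983, -0.0132, 0.2252]
eef_rot: [0.891, -0.454, -0.001, 0.001]
force: [0.1, -0.4, -0.7]
gripper_width: 0.019
finger_force: 30.0
time_s: 8.07
eef_pos: [0.499, -0.0126, 0.2259]
eef_rot: [0.89, -0.457, -0.001, 0.0]
force: [-0.0, -0.6, 0.3]
gripper_width: 0.0187
finger_force: 30.0
p [ 0.499  -0.0126  0.2259] tilt [-1.4e-03 -3.0e-04 -1.0e+00] yang -2.519 shift [-0.0002 -0.0016 -0.    ] turn -0.003 t 8.075 q [ 0.3   0.19 -0.32 -0.   -1.06  0.32] w 0.01873384182788649 F [-0.  -0.6  0.3]
```

View pics/b.png

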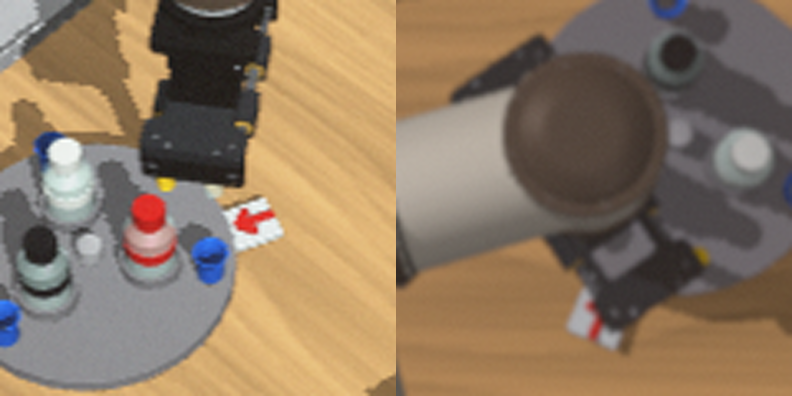

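The scene view shows the gripper above the collar (collar at (210,260)) with only the vial foot visible, at (215,190). I'll lower it to just above the mouth and check there.

```bash
python3 -m jog '[[0,-0.0015,0.02,0],[0,0,0.02,0],[0,0,0.015,0],[0,0,0.008,0],[0,0,0,0],[0,0,0,0]]'; python3 - <<'E'
from h import *
go(.5002,-.0115,3.767)
im,_=viewer.get_image("scene")
cv2.imwrite("pics/c.png",cv2.resize(im[140:220,240:320],None,fx=7.3,fy=7.3,interpolation=2))
E
```

```text
time_s: 8.93
eef_pos: [0.5013, -0.0111, 0.1642]
eef_rot: [0.89, -0.455, 0.001, -0.0]
force: [0.1, -0.5, -0.4]
gripper_width: 0.0189
finger_force: 30.0
p [ 0.5013 -0.0111  0.1642] tilt [ 1.4e-03  2.0e-04 -1.0e+00] yang -2.517 shift [-0.0003  0.0011 -0.    ] turn -0.0 t 8.925 q [ 0.3   0.25 -0.41  0.   -0.91  0.32] w 0.01893518143133789 F [ 0.1 -0.5 -0.4]
```

View pics/c.png

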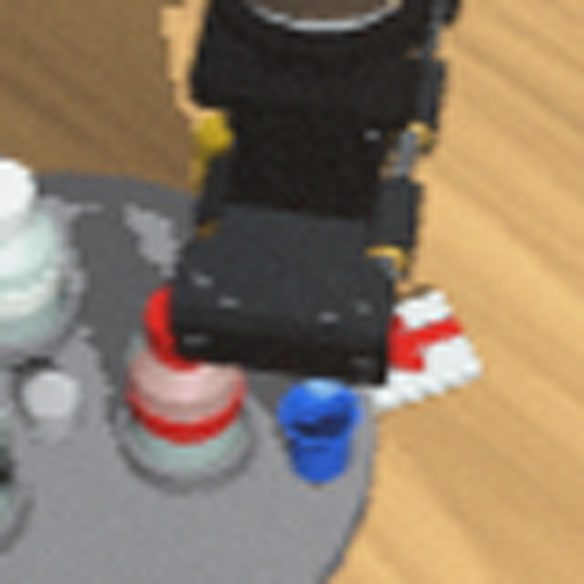

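The vial foot appears as a pale patch near (324,388), just over the collar mouth at about (319,408). I'll check it against the calibration.

```bash
python3 - <<'E'
from h import *
m=viewer.camera_model("scene")
def pr(X):
    c=np.array(m["R"])@X+m["t"];u=np.array([m["fx"]*c[0]/c[2]+m["cx"],m["fy"]*c[1]/c[2]+m["cy"]]);return ((u-[240,140]+.5)*7.3-.5).round(0)
p=ctrl.state()["eef_pos"]
print("foot",pr(np.array([p[0],p[1],.088])),"mouth rays",pr(np.array([.4995,-.0127,.072])),pr(np.array([.5008,-.0102,.072])),pr(np.array([.5002,-.0115,.04])))
f=lambda q:(np.array(q)+.5)/7.3-.5+[240,140]
print(ray("scene",f([(319,410),(318,404)]),.072),ray("scene",f([(324,388)]),.088))
E
```

```text
foot [319. 381.] mouth rays [320. 400.] [322. 406.] [320. 450.]
[[ 0.5030122  -0.00948788  0.072     ]
 [ 0.50127329 -0.01179893  0.072     ]] [[ 0.50237186 -0.00748037  0.088     ]]
```

```bash
python3 -m jog '[[0,0.001,0.008,0],[0,0,0.006,0],[0,0,0.004,0],[0,0,0.004,0],[0,0,0,0],[0,0,0,0]]'; python3 -c "
from h import *
go(.5002,-.0115,3.767);print(ctrl.state()['wrist_torque'])"
```

```text
time_s: 9.72
eef_pos: [0.5001, -0.0117, 0.1417]
eef_rot: [0.89, -0.455, 0.0, -0.0]
force: [-0.3, -0.2, -0.3]
gripper_width: 0.0189
finger_force: 30.0
p [ 0.5001 -0.0117  0.1417] tilt [ 3.e-04 -0.e+00 -1.e+00] yang -2.517 shift [-0.0001 -0.0002  0.    ] turn -0.0 t 9.725 q [ 0.3   0.28 -0.44  0.   -0.85  0.32] w 0.018883506932219192 F [-0.3 -0.2 -0.3]
[-0.01734704  0.10510483 -0.03431913]
```

Foot at about 66 mm, with no contact yet. Continuing in small steps.

```bash
python3 -m jog '[[0,0,0.003,0],[0,0,0.002,0],[0,0,0,0]]';python3 -m jog '[[0,0,0.003,0],[0,0,0.002,0],[0,0,0,0]]'; python3 -c "
from h import *
go(.5002,-.0115,3.767);print(ctrl.state()['wrist_torque'])"
```

```text
time_s: 10.1
eef_pos: [0.5003, -0.0116, 0.1366]
eef_rot: [0.89, -0.455, 0.0, -0.0]
force: [0.6, -0.2, -0.2]
gripper_width: 0.0191
finger_force: 30.0
time_s: 10.48
eef_pos: [0.5001, -0.0117, 0.1314]
eef_rot: [0.89, -0.455, 0.0, -0.0]
force: [2.1, 0.3, -0.3]
gripper_width: 0.0188
finger_force: 30.0
p [ 0.5001 -0.0117  0.1314] tilt [ 2.e-04  0.e+00 -1.e+00] yang -2.517 shift [-0.0001 -0.0002  0.    ] turn -0.0 t 10.475 q [ 0.3   0.29 -0.45  0.   -0.83  0.32] w 0.018799968305987586 F [ 2.1  0.3 -0.3]
[-0.02486152 -0.36837159 -0.00126797]
```

```bash
python3 -m jog '[[0.0006,-0.0008,0.002,0],[0,0,0.003,0],[0,0,0.002,0],[0,0,0,0]]';python3 -m jog '[[0,0,0.003,0],[0,0,0.002,0],[0,0,0,0]]'
```

```text
time_s: 10.98
eef_pos: [0.5007, -0.0118, 0.1242]
eef_rot: [0.89, -0.455, -0.0, 0.0]
force: [0.4, -0.2, -0.4]
gripper_width: 0.019
finger_force: 30.0
time_s: 11.35
eef_pos: [0.5008, -0.0118, 0.1193]
eef_rot: [0.89, -0.455, -0.0, 0.0]
force: [1.1, 0.1, -0.7]
gripper_width: 0.0189
finger_force: 30.0
```

```bash
python3 -c "
from h import *
go(.5002,-.0115,3.767);print(ctrl.state()['wrist_torque'])"
```

```text
p [ 0.5008 -0.0118  0.1193] tilt [-4.e-04 -1.e-04 -1.e+00] yang -2.517 shift [-0.0006  0.0004  0.    ] turn -0.0 t 11.35 q [ 0.3   0.31 -0.46 -0.   -0.8   0.32] w 0.018946449628513436 F [ 1.1  0.1 -0.7]
[-0.02997328 -0.01265093 -0.01368324]
```

```bash
python3 -m jog '[[0.0003,-0.0004,0.002,0],[0,0,0,0]]';python3 -m jog '[[0,0,0.001,0],[0,0,0,0]]';python3 -m jog '[[0,0,0.001,0],[0,0,0,0]]'
```

```text
time_s: 11.6
eef_pos: [0.5012, -0.0118, 0.1173]
eef_rot: [0.89, -0.455, -0.0, 0.0]
force: [0.1, -0.3, -0.8]
gripper_width: 0.0186
finger_force: 30.0
time_s: 11.85
eef_pos: [0.5014, -0.0118, 0.1165]
eef_rot: [0.89, -0.455, -0.0, 0.0]
force: [0.1, -0.4, 0.4]
gripper_width: 0.0191
finger_force: 30.0
time_s: 12.1
eef_pos: [0.5019, -0.0118, 0.1164]
eef_rot: [0.89, -0.455, 0.001, -0.0]
force: [-1.0, 0.6, 5.2]
gripper_width: 0.0189
finger_force: 30.0
```

The vial is on the floor (5 N at 116.4 mm, as expected). Releasing.

```bash
python3 -m jog '[[0,0,-0.001,0],[0,0,0,0],[0,0,0,0],[0,0,0,0],[0,0,0,0]]' 0.55;python3 -m jog '[[0,0,-0.01,0],[0,0,-0.02,0],[0,0,-0.03,0],[0,0,-0.04,0],[0,0,-0.02,0],[0,0,0,0]]' ; python3 - <<'E'
from h import *
c=np.array([.5633,-.0985])
a=2.196+np.pi/3;k=c+.104*np.array([np.cos(a),np.sin(a)]);print(k)
for y in (a,a+np.pi/2): go(*k,y)
E
```

```text
time_s: 12.72
eef_pos: [0.5014, -0.0118, 0.1164]
eef_rot: [0.89, -0.455, -0.0, 0.0]
force: [0.2, -0.7, -0.3]
gripper_width: 0.0474
finger_force: 0.0
time_s: 13.48
eef_pos: [0.5024, -0.0116, 0.2388]
eef_rot: [0.89, -0.455, 0.002, -0.002]
force: [-0.0, -0.1, -0.2]
gripper_width: 0.0481
finger_force: 0.0
[ 0.45983636 -0.10904874]
p [ 0.5024 -0.0116  0.2388] tilt [ 0.0049  0.0013 -1.    ] yang -2.516 shift [ 0.0542  0.0915 -0.0003] turn 0.524 t 13.475 q [ 0.3   0.18 -0.3   0.   -1.09  0.32] w 0.048064975970824105 F [-0.  -0.1 -0.2]
p [ 0.5024 -0.0116  0.2388] tilt [ 0.0049  0.0013 -1.    ] yang -2.516 shift [ 0.0542  0.0915 -0.0003] turn -1.047 t 13.475 q [ 0.3   0.18 -0.3   0.   -1.09  0.32] w 0.048064975970824105 F [-0.  -0.1 -0.2]
```

```bash
python3 -m jog '[[0.01,0.018,0,0],[0.018,0.03,0,0],[0.018,0.03,0,0],[0.008,0.0135,0,0],[0,0,0,-0.1675],[0,0,0,-0.1675],[0,0,0,-0.1675],[0,0,0,-0.1675],[0,0,0,-0.1675],[0,0,0,-0.1675],[0,0,0,-0.1675],[0,0,0,-0.1675]]'; python3 -m jog '[[0,0,0,0],[0,0,0,0]]'; python3 - <<'E'
from h import *
go(.4598,-.1090,1.96)
im,_=viewer.get_image("scene")
cv2.imwrite("pics/d.png",cv2.resize(im[130:250,190:340],None,fx=5,fy=5,interpolation=2))
E
```

```text
time_s: 14.98
eef_pos: [0.4583, -0.1093, 0.2357]
eef_rot: [0.98, 0.198, -0.001, -0.0]
force: [0.0, -0.2, 0.8]
gripper_width: 0.0481
finger_force: 0.0
time_s: 15.22
eef_pos: [0.4586, -0.1092, 0.2362]
eef_rot: [0.981, 0.195, -0.0, -0.0]
force: [0.4, 0.1, -0.6]
gripper_width: 0.0477
finger_force: 0.0
p [ 0.4586 -0.1092  0.2362] tilt [-8.e-04 -0.e+00 -1.e+00] yang -1.179 shift [ 0.0012  0.0003 -0.    ] turn 0.002 t 15.225 q [ 0.11  0.13 -0.37 -0.   -1.08  1.85] w 0.047694302514628126 F [ 0.4  0.1 -0.6]
```

View pics/d.png

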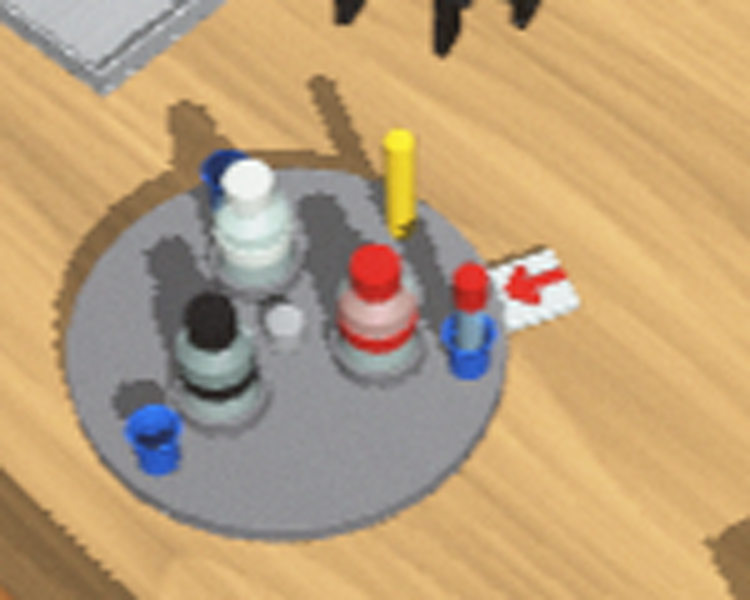

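The vial stands fully down and upright in its socket (cap (470,285), collar (468,345)), and the knob (399,140) hasn't moved. Descending on the knob.

```bash
python3 -m jog '[[0.001,0,0.02,0],[0,0,0.03,0],[0,0,0.03,0],[0,0,0.025,0],[0,0,0.015,0],[0,0,0.008,0],[0,0,0,0]]';python3 -m jog '[[0,0,0,0],[0,0,0,0],[0,0,0,0],[0,0,0,0],[0,0,0,0],[0,0,0,0],[0,0,0,0]]' 0; python3 - <<'E'
from h import *
go(.4598,-.1090,1.96)
im,_=viewer.get_image("top");np.savez("e.npz",t=im)
for u,s in blobs(im,"red",(260,130,400,260))+blobs(im,"blue",(260,130,400,260)): print(u,s)
E
```

```text
time_s: 16.15
eef_pos: [0.4597, -0.1088, 0.1083]
eef_rot: [0.981, 0.196, -0.0, -0.0]
force: [0.6, -0.9, 0.2]
gripper_width: 0.048
finger_force: 0.0
time_s: 17.02
eef_pos: [0.46, -0.1087, 0.1088]
eef_rot: [0.981, 0.196, 0.0, 0.0]
force: [-1.0, 0.3, 2.5]
gripper_width: 0.0171
finger_force: 30.0
p [ 0.46   -0.1087  0.1088] tilt [ 5.e-04 -0.e+00 -1.e+00] yang -1.176 shift [-0.0003  0.0002 -0.    ] turn 0.005 t 17.025 q [ 0.11  0.28 -0.54  0.   -0.75  1.85] w 0.017144046876189877 F [-1.   0.3  2.5]
[309.29 198.99] [305, 195, 10, 9, 76]
[324.48 149.76] [319, 145, 9, 10, 29]
```

```bash
python3 - <<'E'
import numpy as np
c=np.array([.5633,-.0985]);a=3.240+np.linspace(0,.57,11)
P=c+.104*np.c_[np.cos(a),np.sin(a)];D=np.diff(P,axis=0)
print((D@np.array([[.923,.384],[.384,-.923]]).T).round(4).tolist(),P[-1])
E
```

```text
[[-0.0016, 0.0057], [-0.0012, 0.0058], [-0.0009, 0.0059], [-0.0006, 0.0059], [-0.0002, 0.0059], [0.0001, 0.0059], [0.0004, 0.0059], [0.0008, 0.0059], [0.0011, 0.0058], [0.0014, 0.0057]] [ 0.48167979 -0.16295263]
```

```bash
python3 -m jog '[[-0.0016,0.0057,0,0],[-0.0012,0.0058,0,0],[-0.0009,0.0059,0,0],[-0.0006,0.0059,0,0],[-0.0002,0.0059,0,0],[0.0001,0.0059,0,0],[0.0004,0.0059,0,0],[0.0008,0.0059,0,0],[0.0011,0.0058,0,0],[0.0014,0.0057,0,0],[0,0,0,0],[0,0,0,0]]'; python3 - <<'E'
from h import *
go(.4817,-.163,1.96)
im,_=viewer.get_image("top");np.savez("e.npz",t=im)
im2,_=viewer.get_image("scene")
cv2.imwrite("pics/e.png",np.hstack([cv2.resize(im[135:260,265:385],(400,417),interpolation=2),cv2.resize(im2[135:260,190:310],(400,417),interpolation=2)]))
for n,i in(("top",im),("scene",im2)):
  for u,s in blobs(i,"red",(190,130,400,260)): print(n,u,s)
E
```

```text
time_s: 18.58
eef_pos: [0.4821, -0.1633, 0.1088]
eef_rot: [0.981, 0.196, 0.001, 0.0]
force: [1.2, -0.4, 4.5]
gripper_width: 0.0175
finger_force: 30.0
p [ 0.4821 -0.1633  0.1088] tilt [ 1.3e-03 -4.0e-04 -1.0e+00] yang -1.177 shift [-0.0002 -0.0004 -0.    ] turn 0.005 t 18.575 q [-0.01  0.34 -0.46  0.   -0.78  1.97] w 0.017464642916029022 F [ 1.2 -0.4  4.5]
scene [281.55 170.08] [279, 166, 6, 9, 51]
scene [263.41 175.39] [259, 170, 10, 11, 85]
scene [295.78 186.35] [291, 184, 12, 6, 37]
scene [264.43 189.07] [258, 186, 14, 6, 28]
```

View pics/e.png

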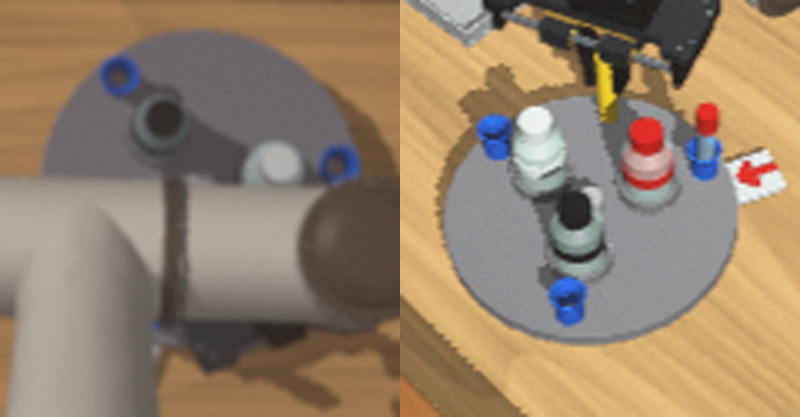

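The carousel has turned. Sockets are at (120,76) and (339,163) in the top half of the picture, and (495,125) and (568,288) in the scene half, and all three bottles stand. Measuring the residual angle.

```bash
python3 - <<'E'
from h import *
ft=lambda p:(np.array(p)+.5)/3.333-.5+[265,135]
fs=lambda p:(np.array(p)-[400,0]+.5)/3.333-.5+[190,135]
fs0=lambda p:(np.array(p)+.5)/3.9-.5+[195,145]
an=lambda P,c:np.arctan2(*(P[:,:2]-c).T[::-1]).round(4)
ct=np.array([.5640,-.0973]);cs=np.array([.5626,-.0997])
P=ray("top",ft([(120,76),(339,163)]),.072);print("top arms",an(P,ct)+[2*np.pi/3,4*np.pi/3-0],np.linalg.norm(P[:,:2]-ct,axis=1))
P=ray("scene",fs([(568,288),(495,124)]),.072);print("scene arms",an(P,cs)+[2*np.pi/3,4*np.pi/3],np.linalg.norm(P[:,:2]-cs,axis=1))
P=ray("scene",[[281.55,170.08]],.1135);print("scene vial",an(P,cs),np.linalg.norm(P[:,:2]-cs,axis=1))
P=ray("scene",[[263.41,175.39]],.116);print("scene bottle",an(P,cs),np.linalg.norm(P[:,:2]-cs,axis=1))
P=ray("scene",[[295.75,186.33]],.012);print("scene arrow",an(P,cs),np.linalg.norm(P[:,:2]-cs,axis=1))
P=ray("scene",fs0([(432,180),(388,199),(406,136)]),.01);print(P)
im=np.load("scene0.npz")["im"];h=cv2.cvtColor(im,cv2.COLOR_BGR2HSV)
b=(h[...,1]<50)&(h[...,2]>165);k=np.zeros_like(b);k[176:200,286:312]=1
r=blobs(im,"red",(286,176,312,200));M=(b&k).astype(np.uint8);
n,l,st,c=cv2.connectedComponentsWithStats(M);print("white",c[1:],st[1:])
E
```

```text
top arms [2.7660951 2.7779902] [0.10687529 0.10806369]
scene arms [2.7668951 2.7716902] [0.1083604  0.10705544]
scene vial [2.7177] [0.10754222]
scene bottle [2.6802] [0.05252062]
scene arrow [2.7296] [0.15435283]
[[ 0.41123283 -0.00665606  0.01      ]
 [ 0.44843323 -0.01794268  0.01      ]
 [ 0.39488867 -0.05074312  0.01      ]]
white [[296.21167883 188.25547445]
 [286.         182.        ]] [[287 180  19  17 137]
 [286 182   1   1   1]]
```

```bash
python3 - <<'E'
from h import *
for n,box,tb,c0 in(("top",(265,135,390,250),(285,225,330,262),(.564,-.0973)),("scene",(190,150,305,250),(286,174,314,202),(.5626,-.0997))):
    im=np.load(n+"0.npz")["im"];h=cv2.cvtColor(im,cv2.COLOR_BGR2HSV).astype(int)
    # disc edge: low-saturation -> wood transition along rays
    sat=cv2.GaussianBlur(h[...,1].astype(np.float32),(3,3),0)
    x0,y0,x1,y1=box;m=np.zeros(sat.shape,np.uint8);m[y0:y1,x0:x1]=(sat<75)[y0:y1,x0:x1]
    m=cv2.morphologyEx(m,cv2.MORPH_OPEN,np.ones((3,3)))
    ct=max(cv2.findContours(m,0,1)[0],key=cv2.contourArea)[:,0]
    P=ray(n,ct,.04)[:,:2];r0=np.hypot(*(P-c0).T);P=P[abs(r0-.13)<.008]
    s=least_squares(lambda p:np.hypot(P[:,0]-p[0],P[:,1]-p[1])-p[2],[*c0,.13],loss="soft_l1",f_scale=.001).x
    print(n,"disc",s.round(4),len(P))
    H,S,V=h[...,0],h[...,1],h[...,2]
    w=((S<70)&(V>140))|(((H<8)|(H>172))&(S>110)&(V>100))
    ys,xs=np.nonzero(w);k=(xs>=tb[0])&(xs<tb[2])&(ys>=tb[1])&(ys<tb[3]);Q=ray(n,np.c_[xs,ys][k],.01)[:,:2]
    for c in(s[:2],np.array(c0)):
        a=2.76
        for _ in range(8):
            d=Q-c;r=d@[np.cos(a),np.sin(a)];l=d@[-np.sin(a),np.cos(a)]
            q=(r>.152)&(r<.176)&(abs(l)<.03);a+=l[q].mean()/r[q].mean()
        print("  front",a.round(4),q.sum(),"half widths",l[q].min().round(4),l[q].max().round(4))
    # arms initial
E
```

```text
top disc [ 0.5639 -0.0977  0.1284] 248
  front 2.7473 131 half widths -0.0217 0.0226
  front 2.75 131 half widths -0.0217 0.0226
scene disc [ 0.567  -0.0949  0.1298] 159
  front 2.7507 98 half widths -0.0237 0.0238
  front 2.7106 96 half widths -0.0235 0.0245
```

Both views now give the front at about 2.749 rad and the red arm at about 2.772 rad, so I'll turn back 0.022 rad.

```bash
python3 -m jog '[[-0.0003,-0.0011,0,0],[-0.0002,-0.0011,0,0],[0,0,0,0],[0,0,0,0],[0,0,0,0],[0,0,0,0]]'; python3 - <<'E'
from h import *
go(.4817,-.163,1.96);p=ctrl.state()["eef_pos"];print("knob ang",np.arctan2(p[1]+.0985,p[0]-.5633)+2*np.pi)
im2,_=viewer.get_image("scene")
c=np.array([.567,-.0949])
for u,s in blobs(im2,"red",(255,160,305,185)):
    P=ray("scene",u,.1145)[0,:2]-c;print(u,np.arctan2(P[1],P[0]),np.hypot(*P))
E
```

```text
time_s: 19.42
eef_pos: [0.4803, -0.1609, 0.1088]
eef_rot: [0.981, 0.196, 0.0, 0.0]
force: [1.3, -0.0, 4.8]
gripper_width: 0.0175
finger_force: 30.0
p [ 0.4803 -0.1609  0.1088] tilt [ 4.e-04 -1.e-04 -1.e+00] yang -1.176 shift [0.0005 0.0025 0.    ] turn 0.005 t 19.425 q [-0.    0.33 -0.46  0.   -0.78  1.97] w 0.017511915688519362 F [ 1.3 -0.   4.8]
knob ang 3.7864304243281603
[281.5 171. ] 2.739673384331857 0.1080448232850232
[263.64 175.81] 2.784910393247461 0.05509960944102025
```

```bash
python3 -c "
from cell import ctrl
print(ctrl.hand_in())"
```

```text
the job is handed in; nothing more can be done
None
```

I lowered the red-capped vial fully into the socket outward of the red bottle and released it. I then turned the carousel by its knob to within about 0.01 rad of the arrow by my camera measurements, and handed in at about 19.5 s with the knob still gripped; no verdict was returned.

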